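# Run the hanging paint caddy out of its bay and stop it still over the green mat

### The arm

A 7-joint arm with a two-finger parallel gripper is mounted at the origin on the work surface. World frame = base frame: x ahead of the robot, y to its left, z up, the work surface at z = 0. Lengths are in m, angles in rad, forces in N, time in s.
With the tool pointing down it reaches from about 0.4 to 0.85 m from the base axis. Payload 4.5 kg.
Tool frame: the origin (TCP) lies midway between the tips of the shut fingers; the grasp point (between the pads) lies 19 mm behind it; z points along the fingers, y is the line along which they close (so a half turn about z gives the same grasp; the last joint's range is limited). The gripper opens to 85 mm and grips with 20 to 120 N. Pads are 22 mm wide; open, the fingers measure 114 mm over their backs; the gripper's body (76 mm by 85 mm) begins 54 mm behind the grasp point. The pads swing forward as they close: fully open they stand 13 mm farther back than shut.
Start: joints at [1.35, 0.689, -0.195, 1.565, 0.157, 0.902, -0.215], TCP at [0.158, -0.605, 0.231] pointing down, gripper open.
Joint ranges: [-3.01, 3.01], [-0.46, 2.08], [-1.47, 1.51], [0.13, 2.56], [-1, 4.14], [0.04, 2.09], [-2.66, 2.66]. Speed limits (rad/s): [2.57, 2.57, 3.14, 3.14, 3.14, 3.14, 3.14].

### API

Orientations are given as a unit quaternion [x, y, z, w].
In Python, from bench import manip gives the robot as it stands.
- The arm moves only by the tool apply_moves, never from a script. Its argument "motion" is a list of rows, each an object with "offset": the shift along the tool's x, y, z as a fraction of full scale, a list of three; "rotation": the turn, a rotation vector about the tool's x, y, z as a fraction of full scale, a list of three. A call has 1 to 8 rows; each row shifts and turns the commanded pose from where the row before left it, along the tool's axes as they then stand; what a row does not reach is not made up. Full scale, the value 1, is 0.15 m for a shift and 90 degrees for a turn. A row lasts 1/10 s, in which the tool goes at most 50 mm and 8.59 degrees, less where a joint would pass 70% of its speed; a pose out of reach is approached as far as the arm can. A call with a number of a shift or a turn outside -1 to 1 is refused whole. A call with a gripper value outside its range is refused whole. "grip" is the opening, from -1 (shut) to 1 (fully open), set as the call begins (left out, the last holds). The fingers move at their own pace and stop on an object; "force" is the grip in N (left out, the last holds). Time passes only in rows, so rows that do not move let the fingers close. It gives the time, the measured TCP pose, the force, the opening and the grip force at its end, in the units of the state.
- manip.sense(): the state, without advancing time (a new reading comes with each control period).
- manip.camera(name): name is "scene" or "top" or "wrist"; returns (picture, depth): 400x640x3 uint8, blue, green, red; 400x640 float32, m along the optical axis (not along the pixel's ray), 0 where there is no reading.
- manip.camera_params(name): a dict with "vfov" (degrees; the focal length in pixels is half the picture's height over the tangent of half this angle, whatever the lens; pixels are square), "cx", "cy" (the principal point, pixels), "k1" (the pictures are not rectified: a ray, as slopes to the right and down, at radius r is drawn at 1 + k1 r^2 times it, then the intrinsics apply), "R" (3x3) and "t" (3): a world point X has camera coordinates R X + t; the wrist camera has in their place "tool_from_camera" (4x4, takes a point from camera to tool coordinates, whose origin is the TCP and whose axes are the flange's). Camera axes: x right, y down, z forward; pixel columns grow to the right and rows downward; lengths in m; the calibration is good to about 2 mm. A picture is of the moment at which its call begins: read the wrist's pose just before it. camera_params takes no time and is no camera call.
- manip.sign_off(): hands the job in; it is judged then, once.
The state is a dict: "clock": time; "joints": joint angles; "qvel": joint speeds; "tau": joint torques, N m; "position": TCP position; "tool_rot": TCP orientation; "ft_force": force on the tool from outside, world axes, zero at the start; "moment": the same for the moment, N m; "opening": finger opening in m; "grasp_force": force on a finger pad.
Only numpy, scipy, OpenCV 4.12 (cv2) and the standard library are available. Lean on these libraries where they do the work, as an engineer would, in place of code of your own. Each camera call takes 0.05 s, during which the arm holds its last target. There are 200 camera calls.

### The job

Grip the orange block on top of the trolley and draw the hanging paint caddy along the rail, out over the sill of its parking bay, until it hangs still with its brass skid over the white line of the green mat; keep it hanging still there for three seconds, then let go and leave it there at rest. Touch nothing but the trolley, still the swing by moving the trolley, and never let the caddy tip far enough to spill its tins (0.6 rad) or knock back against the sill once it has cleared it. Leave the model house, the paint pot and the tape measure where they are.

Things in the scene. Friction and masses are not known exactly. Their poses are not given: they have to be found in the camera images.
- gantry: Fixed overhead rail: round aluminium bar 20 mm thick along the gantry's y axis at 215 mm above the table, on two steel posts at y = +480 and -480 mm, 235 mm tall. Origin on the table below the middle of the rail; x points away from the robot, y to the robot's left, up to 0.1 rad askew.
- trolley (a joint): Travel of the blue trolley along the rail, m: 0 at its stop at the +y end, growing towards gantry -y, 0.72 at the other stop. At value q the trolley and pivot stand at gantry y = 0.37 - q. Mass about 0.4 kg without the caddy, rolling friction about 2 N: it stays where it is left. It starts in the bay at 0 to 0.04.
- grip_block (a point): Centre of the orange block on top of the trolley, the part to grip from above: 32 mm along gantry x, 34 mm along gantry y (the rail), 45 mm tall, centre 325 mm above the table, straight over the rail, on a slim stem with 60 mm from its underside down to the trolley's body. Nothing else rises above 300 mm while the caddy hangs plumb.
- caddy (a joint): Swing of the hung caddy about the pivot, rad: 0 plumb, positive when its lower end is swung to gantry +y (trailing the outbound trolley). Like a simple pendulum of 0.59 m: natural frequency 4.07 rad/s, period 1.54 s; swing acceleration = -16.6 x angle + 1.69 x acceleration of joint trolley. Hardly any damping: left alone the swing goes on for over a minute.
- pivot (a point): On the pivot pin's axis (along gantry x), 100 mm beyond the rail, 215 mm above the table. From it hangs the paint caddy: two plywood shelves 90 x 240 mm in a steel frame, three tins below, four jars above; it spans 55 to 145 mm beyond the rail, from 170 mm below the pivot to 79 mm above. Nominal 0.8 kg, centre of mass about 18 mm below the pivot.
- skid (a point): Lowest point of the caddy, under the middle of its brass skid roller (16 mm thick, 50 mm long across the rail): 170 mm below the pivot and 100 mm beyond the rail in gantry x; 45 mm above the table when plumb.
- bay: Fixed parking bay under the start. Origin on the table below the middle of the sill, at gantry x 100, y 290 mm; axes as the gantry's. The sill (yellow, round steel top 16 mm thick) is 54 mm high, 9 mm in the skid's way: drawn out, the skid catches, the caddy tips to about 0.33 rad, slips over with the trolley near 0.136 and swings freely. The bay lies on the sill's +y side.
- mat_green: The target: green mat 110 x 100 mm, 3 mm thick, fixed on the table below the caddy's path, with a white line across its middle (along its x). Origin at its centre, on the table; axes as the gantry's. Always on the -y side of the sill, first or second along the way.
- mat_grey: The other mat, the same size, grey with a white line: not the target.
- house: Bystander: small white model house, 70 x 80 mm, 85 mm tall, beyond the rail. Origin under its centre.
- pot: Bystander: paint pot with a red cap, 60 mm across, 70 mm tall. Origin under its centre.
- tape: Bystander: yellow tape measure, 60 x 65 mm, 35 mm tall. Origin under its centre.

How it is judged:
On the way, in this order (a step that is already met when the one before it is completed fails the run):
1. the caddy is out of the bay: its skid is past the sill (y of skid in the frame of bay below -0.03 m and value of joint trolley above 0.15 m), for 0.2 s.
2. the caddy hangs still over the green mat's line for 2 s (y of skid in the frame of mat_green between -0.025 and 0.025 m and x of skid in the frame of mat_green between -0.025 and 0.025 m and value of joint caddy between -0.07 and 0.07 rad and velocity of joint caddy between -0.35 and 0.35 rad/s and velocity of joint trolley between -0.05 and 0.05 m/s), for 2 s.
At the end, for the whole second after the job is handed in: Released, the skid is within 25 mm of the green mat's centre line, the caddy hangs within 0.07 rad of plumb and swings at less than 0.35 rad/s, and the trolley stands (under 0.05 m/s) (all of step 2 and height (world z) of skid below 0.05 m); the robot touches nothing.
It fails at once if the caddy tips more than 0.6 rad (value of joint caddy above 0.6 rad or value of joint caddy below -0.6 rad).
It fails at once if the caddy knocks back against the sill after clearing it (over 2 N) (contact force between caddy_c0 and bay above 2 N and y of skid in the frame of bay below -0.006 m).
It fails at once if the robot touches the caddy (over 1 N) (contact force between any of the arm, the fingers and caddy above 1 N).
It fails at once if the robot presses on the bay or a bystander is moved more than 30 mm (distance of any of house, pot, tape from where it was at the start of the episode above 0.03 m or contact force between any of the arm, the fingers and bay above 5 N).
It also fails if it takes over 45 s, if anything falls off the work surface, if the arm or the gripper's body presses on something with over 40 N, if the wrist force passes 120 N, or if a joint passes its speed limit or range.

## Working session

There is one attempt and no reset: what is moved stays moved. The work goes in short steps, Python scripts to look and compute and a tool call to move; the robot and the scene stay as the last step left them, time stands still between calls to the robot, and variables do not carry over. Pictures are saved under pics/ and viewed, at most 10 in all, crops included, and the job is handed in when it is done.

Besides the shell and the picture viewer there is one more tool, called after "Request:" as a command line: name --argument value ..., lists and objects as JSON in quotes. apply_moves: Moves the arm, as the interface text tells. Its arguments: {"type":"object","properties":{"motion":{"type":"array"},"grip":{"type":"number"},"force":{"type":"number"}},"required":["motion"]}

```bash
ls; mkdir -p pics; python3 - <<'E'
from bench import manip
import cv2,numpy as np
s=manip.sense();print(s['clock'],s['position'],s['tool_rot'],s['opening'])
for n in ('scene','top'):
    im,d=manip.camera(n);cv2.imwrite(f'pics/{n}0.png',im);np.savez(f'{n}0.npz',im=im,d=d);print(n,manip.camera_params(n))
E
```

```text
pics
0.0 [ 0.15729479 -0.60419657  0.23047088] [ 9.91890856e-01  1.27089185e-01 -1.96746649e-04 -9.11267261e-04] 0.08540750669981056
scene {'vfov': 45.59835424496814, 'cx': 322.25354354746463, 'cy': 195.20600309867208, 'k1': -0.11473390629251273, 'R': array([[-0.61373628,  0.7893108 ,  0.01778338],
       [ 0.62231246,  0.4975009 , -0.60433439],
       [-0.48585491, -0.35983512, -0.79653229]]), 't': array([ 0.34049205, -0.30863458,  1.63767232])}
top {'vfov': 55.86478846607168, 'cx': 319.4801263312526, 'cy': 208.49912810961467, 'k1': -0.08711093495070474, 'R': array([[-0.01548401, -0.99967552, -0.02022621],
       [-0.98768258,  0.01844203, -0.1553802 ],
       [ 0.1557028 ,  0.01757117, -0.98764766]]), 't': array([0.0993337 , 0.68037856, 0.99815829])}
```

View pics/scene0.png

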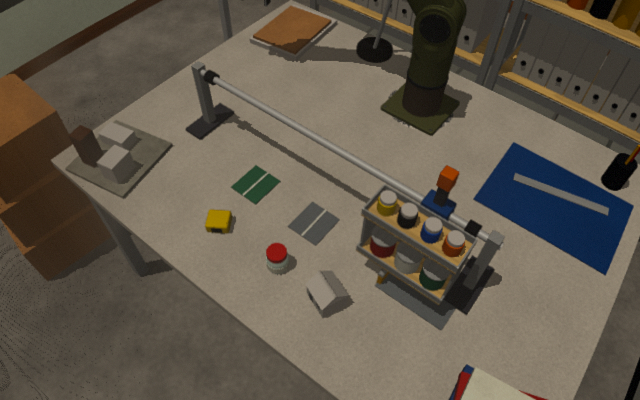

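View pics/top0.png

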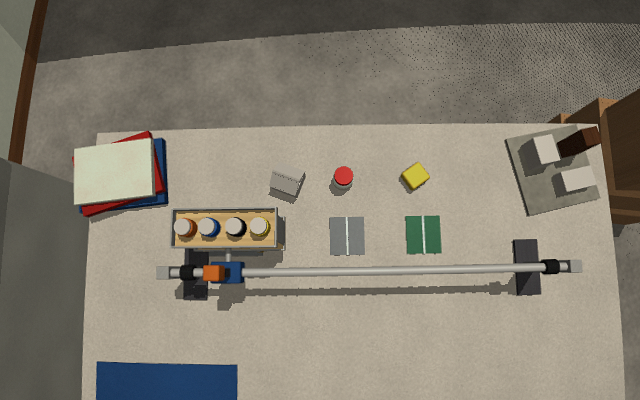

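The scene view shows the orange block at (448,178) and the green mat as the second one, at (256,184), with the grey mat at (313,222). In the top view the block is at (214,273), the green mat at (423,235), and the rail runs from (245,272) to (540,267).

```bash
cat > h.py <<'E'
import numpy as np,cv2
from bench import manip
def ray(n,uv):
    p=manip.camera_params(n);f=200/np.tan(np.radians(p['vfov']/2))
    K=np.array([[f,0,p['cx']],[0,f,p['cy']],[0,0,1]])
    x=cv2.undistortPoints(np.array(uv,float).reshape(-1,1,2),K,np.array([p['k1'],0,0,0])).reshape(-1,2)
    d=np.c_[x,np.ones(len(x))]@p['R'];return -p['R'].T@p['t'],d
def plane(n,uv,z):
    c,d=ray(n,uv);return c+d*((z-c[2])/d[:,2])[:,None]
def mask(im,lo,hi):
    m=cv2.inRange(cv2.cvtColor(im,cv2.COLOR_BGR2HSV),lo,hi)
    n,l,s,c=cv2.connectedComponentsWithStats(m);return l,s,c
E
python3 - <<'E'
from h import *
A={n:np.load(n+'0.npz') for n in('scene','top')}
# green mats
for n in A:
    im=A[n]['im']
    l,s,c=mask(im,(60,80,40),(90,255,200))
    m=np.zeros(l.shape,np.uint8)
    for i in range(1,len(s)):
        if s[i,4]>100:print(n,'green',s[i],c[i]); 
    roi=(slice(150,215),slice(220,290)) if n=='scene' else (slice(200,265),slice(395,450))
    g=np.zeros(l.shape,bool);g[roi]=l[roi]>0
    pts=np.argwhere(g)[:,::-1];P=plane(n,pts,.003)[:,:2]
    r=cv2.minAreaRect(P.astype(np.float32));print(n,'mat',r, P.mean(0))
    l,s,c=mask(im,(3,150,100),(15,255,255))
    for i in range(1,len(s)):
        if s[i,4]>60:print(n,'orange',s[i],c[i],plane(n,[c[i]],.325))
# rail in top: per column, bright grey pixels
im=A['top']['im'];d=A['top']['d'];pts=[]
for u in range(260,510,5):
    col=d[255:285,u];v=np.where((col>0)&(col<np.median(d[290:300,u])-.12))[0]
    if len(v):pts.append((u,255+(v[0]+v[-1])/2))
P=plane('top',pts,.215)
k=np.polyfit(P[:,1],P[:,0],1);print('rail x=ky+b',k,np.std(P[:,0]-np.polyval(k,P[:,1])),len(P))
E
```

```text
scene green [232 166  34  28 378] [248.29365079 179.2962963 ]
scene green [245 174  34  29 423] [261.53427896 188.30969267]
scene mat ((0.6107538342475891, -0.20921871066093445), (0.10671589523553848, 0.09691449999809265), 0.052232638001441956) [ 0.61163631 -0.20841799]
scene orange [ 254    6   76   39 1607] [291.63098942  26.52520224] [[ 0.28815049 -0.32697798  0.325     ]]
scene orange [   0   74   55   72 2221] [ 18.6767222  107.34984241] [[ 0.97727577 -0.65594632  0.325     ]]
scene orange [440 165  19  16 171] [449.1871345  172.59649123] [[0.49436675 0.29738313 0.325     ]]
scene orange [  0 198  15  15  81] [  3.97530864 205.48148148] [[ 1.1624747  -0.39489765  0.325     ]]
scene orange [  5 225  30  29 138] [ 19.07971014 242.63043478] [[ 1.19013929 -0.28262624  0.325     ]]
top green [406 216  17  38 584] [413.82876712 234.2859589 ]
top green [424 216  17  37 545] [432.21834862 234.03853211]
top mat ((0.6088353395462036, -0.21001289784908295), (0.09801510721445084, 0.10766638070344925), 89.37583923339844) [ 0.60922171 -0.2096764 ]
top orange [203 265  17  16 257] [210.71984436 272.45914397] [[0.51130755 0.30690189 0.325     ]]
rail x=ky+b [0.00204467 0.50964376] 0.0006558977304309547 50
```

```bash
cat >> h.py <<'E'
def cloud(n,im,d):
    v,u=np.mgrid[0:400,0:640];c,r=ray(n,np.c_[u.ravel(),v.ravel()])
    return (c+r*d.reshape(-1,1)).reshape(400,640,3)
E
python3 - <<'E'
from h import *
for n in('scene','top'):
    A=np.load(n+'0.npz');im,d=A['im'],A['d'];X=cloud(n,im,d)
    hsv=cv2.cvtColor(im,cv2.COLOR_BGR2HSV)
    o=(hsv[...,0]<20)&(hsv[...,1]>120)&(X[...,2]>.30)&(X[...,2]<.36)&(d>0)&(abs(X[...,0]-.51)<.05)
    P=X[o];print(n,'block',o.sum(),np.percentile(P,[2,50,98],axis=0).round(4).tolist())
    t=o&(X[...,2]>.342);print(' top',t.sum(),X[t].min(0),X[t].max(0),X[t].mean(0))
    # posts: dark pixels near rail ends above z .1
    y=(hsv[...,0]>18)&(hsv[...,0]<35)&(hsv[...,1]>120)&(X[...,2]<.06)&(X[...,2]>.02)&(abs(X[...,0]-.61)<.08)&(d>0)
    if y.sum():print(' sill?',y.sum(),np.percentile(X[y],[5,50,95],axis=0).round(3).tolist())
    c=(hsv[...,1]<60)&(hsv[...,2]>120)&(X[...,2]>.275)&(X[...,2]<.31)&(abs(X[...,0]-.61)<.06)
    k,l,s,ce=cv2.connectedComponentsWithStats(c.astype(np.uint8))
    for i in range(1,k):
        if s[i,4]>20:print(' cap',s[i,4],X[l==i].mean(0).round(4))
    b=(X[...,2]>.2)&(X[...,2]<.25)&(abs(X[...,0]-.51)<.04);print(' rail ends',np.percentile(X[b][:,1],[0.5,99.5]))
    b=(X[...,2]>.230)&(X[...,2]<.245)&(abs(X[...,0]-.51)<.04)
    q=X[b];print(' posts',[(np.percentile(q[m][:,1],[3,50,97]).round(3).tolist(),m.sum()) for m in (q[:,1]>.4,q[:,1]<-.4) if m.sum()])
E
```

```text
scene block 383 [[0.4996, 0.287, 0.3067], [0.5257, 0.304, 0.342], [0.5299, 0.3198, 0.3498]]
 top 192 [0.49649855 0.28638362 0.34204602] [0.53047443 0.31990108 0.35152797] [0.51530182 0.30302667 0.34701628]
 sill? 25 [[0.645, 0.257, 0.021], [0.656, 0.263, 0.029], [0.658, 0.266, 0.041]]
 cap 154 [0.6117 0.218  0.2941]
 cap 165 [0.6117 0.272  0.2939]
 cap 176 [0.6124 0.3321 0.2943]
 cap 188 [0.6127 0.3857 0.2948]
 rail ends [-0.51795822  0.46664184]
 posts [([0.403, 0.448, 0.465], np.int64(203)), ([-0.521, -0.496, -0.438], np.int64(132))]
top block 336 [[0.4966, 0.2832, 0.309], [0.5105, 0.2951, 0.3468], [0.5262, 0.3159, 0.3497]]
 top 265 [0.49653923 0.28338786 0.34229029] [0.52629583 0.31645049 0.35102275] [0.51129341 0.29978411 0.34727254]
 cap 208 [0.6109 0.384  0.2939]
 cap 211 [0.611  0.3304 0.294 ]
 cap 215 [0.6108 0.27   0.2939]
 cap 208 [0.6103 0.2168 0.2942]
 rail ends [-0.51933891  0.46199746]
 posts [([0.403, 0.446, 0.464], np.int64(225)), ([-0.522, -0.496, -0.44], np.int64(285))]
```

Request:
apply_moves --motion '[{"offset": [0,0,-0.28],"rotation": [0,0,0.04]},{"offset": [0,0,-0.28],"rotation": [0,0,0.04]},{"offset": [0,0,-0.28],"rotation": [0,0,0.04]},{"offset": [0,0,-0.28],"rotation": [0,0,0.042]},{"offset": [0.16,-0.2,0],"rotation": [0,0,0]},{"offset": [0.16,-0.2,0],"rotation": [0,0,0]},{"offset": [0.16,-0.2,0],"rotation": [0,0,0]},{"offset": [0.16,-0.2,0],"rotation": [0,0,0]}]' --grip 1

```text
clock: 0.9
position: [0.2541, -0.4832, 0.399]
tool_rot: [1.0, 0.0, -0.0, -0.0]
ft_force: [-0.3, -0.0, 0.2]
opening: 0.0854
grasp_force: 0.0
```

Request:
apply_moves --motion '[{"offset": [0.16,-0.2,0],"rotation": [0,0,0]},{"offset": [0.16,-0.2,0],"rotation": [0,0,0]},{"offset": [0.16,-0.2,0],"rotation": [0,0,0]},{"offset": [0.16,-0.2,0],"rotation": [0,0,0]},{"offset": [0.16,-0.2,0],"rotation": [0,0,0]},{"offset": [0.16,-0.2,0],"rotation": [0,0,0]},{"offset": [0.16,-0.2,0],"rotation": [0,0,0]},{"offset": [0.16,-0.2,0],"rotation": [0,0,0]}]'

```text
clock: 1.7
position: [0.4459, -0.2433, 0.399]
tool_rot: [1.0, 0.0, -0.0, -0.0]
ft_force: [0.2, -0.6, 0.7]
opening: 0.0855
grasp_force: 0.0
```

Request:
apply_moves --motion '[{"offset": [0.033,-0.28,0],"rotation": [0,0,0]},{"offset": [0.033,-0.28,0],"rotation": [0,0,0]},{"offset": [0.033,-0.28,0],"rotation": [0,0,0]},{"offset": [0.033,-0.28,0],"rotation": [0,0,0]},{"offset": [0.033,-0.28,0],"rotation": [0,0,0]},{"offset": [0.033,-0.28,0],"rotation": [0,0,0]},{"offset": [0.033,-0.28,0],"rotation": [0,0,0]},{"offset": [0.033,-0.28,0],"rotation": [0,0,0]}]'

```text
clock: 2.5
position: [0.4846, 0.0928, 0.399]
tool_rot: [1.0, 0.0, -0.0, 0.0]
ft_force: [1.5, 0.1, 0.3]
opening: 0.0855
grasp_force: 0.0
```

Request:
apply_moves --motion '[{"offset": [0.033,-0.28,0],"rotation": [0,0,0]},{"offset": [0.033,-0.28,0],"rotation": [0,0,0]},{"offset": [0.033,-0.28,0],"rotation": [0,0,0]},{"offset": [0.033,-0.28,0],"rotation": [0,0,0]},{"offset": [0,-0.2,0],"rotation": [0,0,0]},{"offset": [0,0,0],"rotation": [0,0,0]}]'

```text
clock: 3.1
position: [0.5025, 0.295, 0.3983]
tool_rot: [1.0, 0.004, -0.001, -0.002]
ft_force: [-0.4, 0.4, -0.6]
opening: 0.0854
grasp_force: 0.0
```

```bash
python3 - <<'E'
from h import *
s=manip.sense();print(s['position'],s['tool_rot'],s['joints'])
p=manip.camera_params('wrist');im,d=manip.camera('wrist');cv2.imwrite('pics/w1.png',im)
f=200/np.tan(np.radians(p['vfov']/2));K=np.array([[f,0,p['cx']],[0,f,p['cy']],[0,0,1]])
v,u=np.mgrid[0:400,0:640];x=cv2.undistortPoints(np.c_[u.ravel(),v.ravel()].astype(float).reshape(-1,1,2),K,np.array([p['k1'],0,0,0])).reshape(-1,2)
C=np.c_[x,np.ones(len(x))]*d.reshape(-1,1);T=p['tool_from_camera'];Q=C@T[:3,:3].T+T[:3,3]
from scipy.spatial.transform import Rotation as Ro
W=(Ro.from_quat(s['tool_rot']).apply(Q)+s['position']).reshape(400,640,3)
h=cv2.cvtColor(im,cv2.COLOR_BGR2HSV)
o=(h[...,0]<20)&(h[...,1]>120)&(W[...,2]>.342)&(W[...,2]<.353)&(d>0)&(abs(W[...,0]-.51)<.05)&(abs(W[...,1]-.3)<.05)
print(o.sum(),np.percentile(W[o],[1,50,99],axis=0) if o.sum() else '')
s=manip.sense();print(s['position'],s['tool_rot'])
E
```

```text
[0.50252378 0.2949737  0.39831913] [ 0.99998876  0.0042569  -0.00131666 -0.00161959] [-0.38362884  0.49186325 -0.38484334  1.43048809  0.18322103  1.25503302
 -2.34628019]
2169 [[0.49677413 0.28632426 0.3434451 ]
 [0.51304221 0.30219075 0.3473791 ]
 [0.52708466 0.31865738 0.34903836]]
[0.50345242 0.29168668 0.39836633] [ 9.99996386e-01  2.51547246e-03 -9.39273017e-04 -1.37414349e-04]
```

View pics/w1.png

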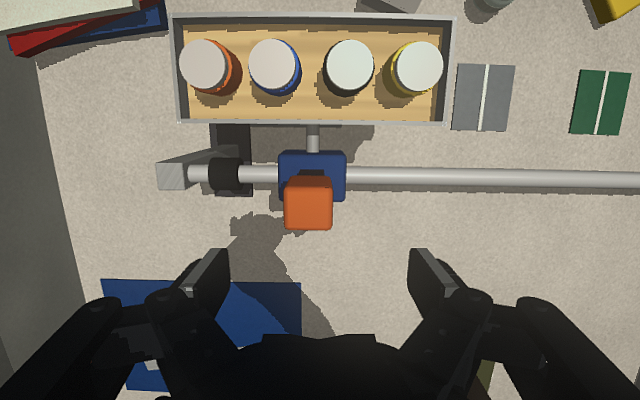

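The wrist view shows the orange block at (308,203), slightly to +y and +x of the open fingers, above the blue trolley. The way down is clear.

Request:
apply_moves --motion '[{"offset": [0.056,-0.07,0],"rotation": [0,0,0]},{"offset": [0,0,0.12],"rotation": [0,0,0]},{"offset": [0,0,0.12],"rotation": [0,0,0]},{"offset": [0,0,0.12],"rotation": [0,0,0]},{"offset": [0,0,0.12],"rotation": [0,0,0]},{"offset": [0,0,0.12],"rotation": [0,0,0]},{"offset": [0,0,0],"rotation": [0,0,0]},{"offset": [0,0,0],"rotation": [0,0,0]}]'

```text
clock: 3.95
position: [0.5134, 0.2986, 0.3095]
tool_rot: [1.0, -0.001, -0.0, 0.0]
ft_force: [0.2, -0.2, 0.7]
opening: 0.0853
grasp_force: 0.0
```

Request:
apply_moves --motion '[{"offset": [0,0,0],"rotation": [0,0,0]},{"offset": [0,0,0],"rotation": [0,0,0]},{"offset": [0,0,0],"rotation": [0,0,0]},{"offset": [0,0,0],"rotation": [0,0,0]},{"offset": [0,0,0],"rotation": [0,0,0]},{"offset": [0,0,0],"rotation": [0,0,0]},{"offset": [0,0,0],"rotation": [0,0,0]},{"offset": [0,0,0],"rotation": [0,0,0]}]' --grip -0.3 --force 60

```text
clock: 4.75
position: [0.5133, 0.3006, 0.3102]
tool_rot: [1.0, 0.0, 0.001, -0.001]
ft_force: [-1.3, 1.6, 5.9]
opening: 0.0334
grasp_force: 61.2
```

Request:
apply_moves --motion '[{"offset": [0,0.033,0],"rotation": [0,0,0]},{"offset": [0,0.066,0],"rotation": [0,0,0]},{"offset": [0,0.066,0],"rotation": [0,0,0]},{"offset": [0,0.066,0],"rotation": [0,0,0]},{"offset": [0,0.066,0],"rotation": [0,0,0]},{"offset": [0,0.066,0],"rotation": [0,0,0]},{"offset": [0,0.066,0],"rotation": [0,0,0]},{"offset": [0,0.066,0],"rotation": [0,0,0]}]'

```text
clock: 5.55
position: [0.5131, 0.2261, 0.3102]
tool_rot: [1.0, 0.0, 0.001, -0.001]
ft_force: [-1.0, 2.6, 6.2]
opening: 0.0333
grasp_force: 61.6
```

Request:
apply_moves --motion '[{"offset": [0,0.066,0],"rotation": [0,0,0]},{"offset": [0,0.066,0],"rotation": [0,0,0]},{"offset": [0,0.066,0],"rotation": [0,0,0]},{"offset": [0,0.066,0],"rotation": [0,0,0]},{"offset": [0,0.066,0],"rotation": [0,0,0]},{"offset": [0,0.066,0],"rotation": [0,0,0]},{"offset": [0,0.066,0],"rotation": [0,0,0]},{"offset": [0,0.066,0],"rotation": [0,0,0]}]'

```text
clock: 6.35
position: [0.5129, 0.1467, 0.3102]
tool_rot: [1.0, 0.0, 0.0, -0.001]
ft_force: [-3.2, 2.5, 8.2]
opening: 0.0334
grasp_force: 61.8
```

Request:
apply_moves --motion '[{"offset": [0,0.066,0],"rotation": [0,0,0]},{"offset": [0,0.066,0],"rotation": [0,0,0]},{"offset": [0,0.033,0],"rotation": [0,0,0]},{"offset": [0,0,0],"rotation": [0,0,0]}]'

```text
clock: 6.75
position: [0.5128, 0.1203, 0.3102]
tool_rot: [1.0, -0.0, 0.0, 0.0]
ft_force: [-2.4, -3.1, 9.5]
opening: 0.0333
grasp_force: 62.0
```

```bash
cat >> h.py <<'E'
def theta(im,d,n='top'):
    X=cloud(n,im,d);h=cv2.cvtColor(im,cv2.COLOR_BGR2HSV)
    c=(h[...,1]<60)&(h[...,2]>120)&(X[...,2]>.235)&(X[...,2]<.36)&(abs(X[...,0]-.61)<.045)
    k,l,s,_=cv2.connectedComponentsWithStats(c.astype(np.uint8))
    P=np.array([X[l==i].mean(0) for i in range(1,k) if s[i,4]>90])
    P=P[np.argsort(P[:,1])];e=P[-1]-P[0];return np.arctan2(e[2],e[1]),len(P),e[1:],P.mean(0)
def swing(N,n='top'):
    t=[];a=[];r=[]
    for i in range(N):
        t.append(manip.sense()['clock']);r.append(manip.camera(n))
    for im,d in r:
        x=theta(im,d,n);a.append(x[0]);print(x[1],round(x[0],4),np.hypot(*x[2]).round(4),x[3].round(4))
    t=np.array(t);s=manip.sense();te=s['clock'];w=4.07;a=np.array(a)
    M=np.c_[np.cos(w*(t-te)),np.sin(w*(t-te))]
    k,*_=np.linalg.lstsq(M,a,rcond=None)
    print('clock',te,'pos',s['position'],'theta',k[0],'thetadot',k[1]*w,'amp',np.hypot(*k),'res',np.std(a-M@k))
    return k[0],k[1]*w
E
python3 - <<'E'
from h import *
swing(10)
E
```

```text
5 -0.218 0.1679 [0.6118 0.1318 0.2877]
5 -0.1689 0.1684 [0.612  0.1282 0.2882]
5 -0.1122 0.1681 [0.6121 0.1245 0.2887]
5 -0.0473 0.1676 [0.6128 0.1195 0.2889]
5 0.0179 0.1674 [0.613  0.1153 0.2888]
5 0.0813 0.1676 [0.6134 0.1118 0.2886]
5 0.1402 0.1675 [0.6133 0.1091 0.2884]
5 0.1954 0.1678 [0.6118 0.1031 0.2873]
7 0.1061 0.1921 [0.6114 0.0997 0.2805]
6 0.2761 0.1682 [0.608  0.0978 0.2824]
clock 7.25 pos [0.51278221 0.12061657 0.31016147] theta 0.26809195284516435 thetadot 0.3737862041117979 amp 0.28338624459866085 res 0.037429352318820275
```

```bash
sed -i "s/P=np.array(\[X\[l==i\].mean(0) for i in range(1,k) if s\[i,4\]>90\])/P=np.array([X[l==i].mean(0) for i in 1+np.argsort(-s[1:,4])[:4]])/" h.py
cat > plan.py <<'E'
import numpy as np
from scipy.optimize import minimize
w=16.6**.5;h=.1;k=1.69
def sim(d,th,om):
    v=np.r_[0,d/h,0];out=[th]
    for i in range(len(d)+1):
        om+=k*(v[i+1]-v[i])
        if i==len(d):break
        th,om=th*np.cos(w*h)+om/w*np.sin(w*h),om*np.cos(w*h)-th*w*np.sin(w*h);out.append(th)
    return np.array(out),th,om
def plan(th,om,D,N):
    A=np.zeros((3,N));f0=sim(np.zeros(N),th,om)[1:]
    for i in range(N):
        e=np.zeros(N);e[i]=1;A[:2,i]=sim(e,0,0)[1:];A[2,i]=1
    b=np.array([-f0[0],-f0[1],D])
    L=np.diff(np.eye(N+2),axis=0)[:,1:-1]; H=np.linalg.inv(L.T@L)
    d=H@A.T@np.linalg.solve(A@H@A.T,b)
    fr=np.round(d/.15,2);o,t,v=sim(fr*.15,th,om)
    print(N,'rows',fr.tolist(),'sum',fr.sum()*.15,'need',D,'max|th|',abs(o).max().round(3),'end',t.round(3),v.round(3))
E
python3 - <<'E'
from plan import *
te=7.25;t=6.75+.05*np.arange(10);a=np.array([-.218,-.1689,-.1122,-.0473,.0179,.0813,.1402,.1954,0,.2761])
m=np.arange(10)!=8;M=np.c_[np.cos(w*(t-te)),np.sin(w*(t-te))];c=np.linalg.lstsq(M[m],a[m],rcond=None)[0]
print(c[0],c[1]*w,np.hypot(*c),a-M@c)
for N in(12,14,16,18,20,24):plan(c[0],c[1]*w,.330,N)
E
```

```text
0.3026771220112829 0.3764747885774335 0.31646735814206806 [ 6.29363367e-04 -1.08139519e-03 -2.13257368e-03  4.64224771e-04
  1.38565358e-03  1.19006089e-03 -1.92450879e-04  5.31202674e-04
 -2.41286018e-01 -1.62445015e-03]
12 rows [0.04, 0.06, 0.06, 0.06, 0.09, 0.14, 0.21, 0.29, 0.35, 0.36, 0.32, 0.21] sum 0.32849999999999996 need 0.33 max|th| 0.324 end 0.003 0.004
14 rows [-0.02, -0.01, 0.02, 0.07, 0.14, 0.2, 0.25, 0.29, 0.31, 0.29, 0.26, 0.2, 0.13, 0.06] sum 0.32850000000000007 need 0.33 max|th| 0.31 end -0.0 -0.015
16 rows [-0.02, -0.01, 0.02, 0.07, 0.14, 0.2, 0.26, 0.3, 0.31, 0.29, 0.25, 0.19, 0.13, 0.07, 0.02, -0.0] sum 0.333 need 0.33 max|th| 0.31 end 0.001 -0.002
18 rows [-0.01, 0.0, 0.04, 0.09, 0.15, 0.2, 0.26, 0.29, 0.3, 0.29, 0.25, 0.2, 0.14, 0.07, 0.02, -0.02, -0.03, -0.03] sum 0.33150000000000013 need 0.33 max|th| 0.312 end -0.002 0.012
20 rows [0.0, 0.02, 0.06, 0.11, 0.16, 0.22, 0.26, 0.29, 0.3, 0.28, 0.25, 0.2, 0.14, 0.08, 0.02, -0.02, -0.04, -0.05, -0.04, -0.02] sum 0.333 need 0.33 max|th| 0.315 end 0.0 0.007
24 rows [-0.0, 0.01, 0.04, 0.09, 0.14, 0.19, 0.24, 0.27, 0.28, 0.27, 0.24, 0.19, 0.14, 0.08, 0.03, -0.01, -0.03, -0.04, -0.03, -0.01, 0.01, 0.03, 0.04, 0.03] sum 0.33 need 0.33 max|th| 0.315 end -0.001 0.006
```

Request:
apply_moves --motion '[{"offset": [0,-0.02,0],"rotation": [0,0,0]},{"offset": [0,-0.01,0],"rotation": [0,0,0]},{"offset": [0,0.02,0],"rotation": [0,0,0]},{"offset": [0,0.07,0],"rotation": [0,0,0]},{"offset": [0,0.14,0],"rotation": [0,0,0]},{"offset": [0,0.2,0],"rotation": [0,0,0]},{"offset": [0,0.26,0],"rotation": [0,0,0]},{"offset": [0,0.3,0],"rotation": [0,0,0]}]'

```text
clock: 8.05
position: [0.5123, -0.0216, 0.3102]
tool_rot: [1.0, 0.001, -0.0, -0.001]
ft_force: [0.1, 2.5, 7.7]
opening: 0.0335
grasp_force: 61.8
```

Request:
apply_moves --motion '[{"offset": [0,0.31,0],"rotation": [0,0,0]},{"offset": [0,0.29,0],"rotation": [0,0,0]},{"offset": [0,0.25,0],"rotation": [0,0,0]},{"offset": [0,0.19,0],"rotation": [0,0,0]},{"offset": [0,0.13,0],"rotation": [0,0,0]},{"offset": [0,0.07,0],"rotation": [0,0,0]},{"offset": [0,0.02,0],"rotation": [0,0,0]},{"offset": [0,0,0],"rotation": [0,0,0]}]'

```text
clock: 8.85
position: [0.5118, -0.2133, 0.3102]
tool_rot: [1.0, -0.001, -0.001, 0.001]
ft_force: [-3.4, -2.0, 8.8]
opening: 0.0336
grasp_force: 62.0
```

```bash
python3 - <<'E'
from h import *
swing(10)
im,d=manip.camera('scene');cv2.imwrite('pics/scene2.png',im);print(theta(im,d,'scene'))
im,d=manip.camera('top');cv2.imwrite('pics/top2.png',im)
E
```

```text
4 -0.0131 0.1148 [ 0.6099 -0.1986  0.2886]
4 -0.0126 0.1148 [ 0.6098 -0.1984  0.2887]
4 -0.0154 0.1147 [ 0.6099 -0.1983  0.2887]
4 -0.0092 0.1148 [ 0.6099 -0.1986  0.2886]
4 -0.004 0.1149 [ 0.6098 -0.1986  0.2887]
4 -0.0085 0.1145 [ 0.6098 -0.1986  0.2889]
4 -0.0082 0.1141 [ 0.6098 -0.1987  0.2888]
4 -0.0013 0.1145 [ 0.6098 -0.1989  0.2892]
4 0.0067 0.1147 [ 0.6099 -0.1996  0.2889]
4 0.0129 0.1148 [ 0.6099 -0.2002  0.289 ]
clock 9.35 pos [ 0.51177236 -0.21299088  0.31017293] theta 0.009975742095751557 thetadot 0.049940451534877965 amp 0.015813844740006792 res 0.003540023313102403
(np.float64(0.014321333204798498), 4, array([0.16901801, 0.00242073]), array([ 0.61050418, -0.21496774,  0.29421753]))
```

View pics/scene2.png

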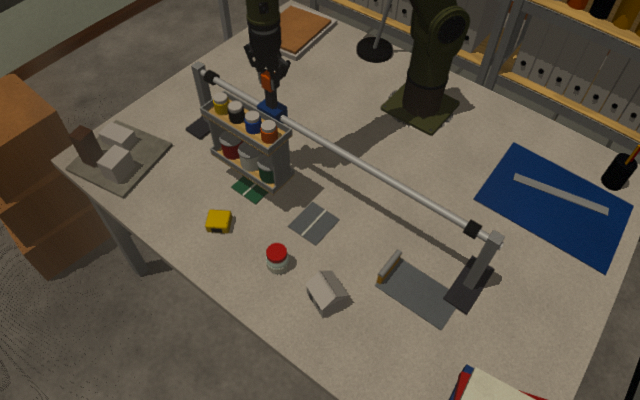

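Request:
apply_moves --motion '[{"offset": [0,0,0],"rotation": [0,0,0]},{"offset": [0,0,0],"rotation": [0,0,0]},{"offset": [0,0,0],"rotation": [0,0,0]},{"offset": [0,0,0],"rotation": [0,0,0]},{"offset": [0,0,0],"rotation": [0,0,0]},{"offset": [0,0,0],"rotation": [0,0,0]},{"offset": [0,0,0],"rotation": [0,0,0]},{"offset": [0,0,0],"rotation": [0,0,0]}]'

```text
clock: 10.25
position: [0.5118, -0.213, 0.3102]
tool_rot: [1.0, -0.001, -0.001, 0.001]
ft_force: [-4.8, -1.3, 9.8]
opening: 0.0333
grasp_force: 62.0
```

Request:
apply_moves --motion '[{"offset": [0,0,0],"rotation": [0,0,0]},{"offset": [0,0,0],"rotation": [0,0,0]},{"offset": [0,0,0],"rotation": [0,0,0]},{"offset": [0,0,0],"rotation": [0,0,0]},{"offset": [0,0,0],"rotation": [0,0,0]},{"offset": [0,0,0],"rotation": [0,0,0]},{"offset": [0,0,0],"rotation": [0,0,0]},{"offset": [0,0,0],"rotation": [0,0,0]}]'

```text
clock: 11.05
position: [0.5118, -0.213, 0.3102]
tool_rot: [1.0, -0.001, -0.001, 0.001]
ft_force: [-4.7, -1.0, 11.1]
opening: 0.033
grasp_force: 62.0
```

Request:
apply_moves --motion '[{"offset": [0,0,0],"rotation": [0,0,0]},{"offset": [0,0,0],"rotation": [0,0,0]},{"offset": [0,0,0],"rotation": [0,0,0]},{"offset": [0,0,0],"rotation": [0,0,0]},{"offset": [0,0,0],"rotation": [0,0,0]},{"offset": [0,0,0],"rotation": [0,0,0]},{"offset": [0,0,0],"rotation": [0,0,0]},{"offset": [0,0,0],"rotation": [0,0,0]}]'

```text
clock: 11.85
position: [0.5118, -0.213, 0.3102]
tool_rot: [1.0, -0.001, -0.001, 0.001]
ft_force: [-3.9, -2.9, 9.9]
opening: 0.033
grasp_force: 62.0
```

Request:
apply_moves --motion '[{"offset": [0,0,0],"rotation": [0,0,0]},{"offset": [0,0,0],"rotation": [0,0,0]},{"offset": [0,0,0],"rotation": [0,0,0]},{"offset": [0,0,0],"rotation": [0,0,0]},{"offset": [0,0,0],"rotation": [0,0,0]},{"offset": [0,0,0],"rotation": [0,0,0]},{"offset": [0,0,0],"rotation": [0,0,0]},{"offset": [0,0,0],"rotation": [0,0,0]}]'

```text
clock: 12.65
position: [0.5118, -0.213, 0.3102]
tool_rot: [1.0, -0.001, -0.001, 0.001]
ft_force: [-3.8, -1.4, 9.8]
opening: 0.0335
grasp_force: 62.0
```

```bash
python3 - <<'E'
from h import *
swing(10,'scene')
E
```

```text
4 0.0229 0.1684 [ 0.6107 -0.2155  0.2943]
4 0.0239 0.1687 [ 0.6107 -0.2154  0.2944]
4 0.0229 0.1683 [ 0.6109 -0.2154  0.2944]
4 0.0256 0.1692 [ 0.6104 -0.2155  0.2941]
4 0.0221 0.1689 [ 0.6107 -0.2152  0.2943]
4 0.0182 0.1688 [ 0.6106 -0.2152  0.2943]
4 0.0147 0.169 [ 0.6104 -0.2151  0.2942]
4 0.0112 0.1688 [ 0.6105 -0.2148  0.2942]
4 0.0083 0.1695 [ 0.6106 -0.2143  0.2945]
4 0.0042 0.1696 [ 0.6106 -0.2141  0.2944]
clock 13.15 pos [ 0.51180542 -0.21300459  0.31019449] theta -0.0020722812281966417 thetadot -0.09766768551660555 amp 0.0240862850271027 res 0.0011164848222755721
```

The scene view shows the caddy hanging over the green mat at about (248,165), clear of the sill, with the bystanders where they were. The swing amplitude is 0.024 rad and it has hung there for over 4 s, so I'm releasing it.

Request:
apply_moves --motion '[{"offset": [0,0,0],"rotation": [0,0,0]},{"offset": [0,0,0],"rotation": [0,0,0]},{"offset": [0,0,0],"rotation": [0,0,0]},{"offset": [0,0,0],"rotation": [0,0,0]},{"offset": [0,0,0],"rotation": [0,0,0]},{"offset": [0,0,0],"rotation": [0,0,0]},{"offset": [0,0,0],"rotation": [0,0,0]},{"offset": [0,0,0],"rotation": [0,0,0]}]' --grip 1

```text
clock: 13.95
position: [0.5133, -0.2114, 0.3093]
tool_rot: [1.0, 0.0, 0.0, 0.0]
ft_force: [0.3, -0.1, -0.3]
opening: 0.0853
grasp_force: 0.0
```

Request:
apply_moves --motion '[{"offset": [0,0,-0.1],"rotation": [0,0,0]},{"offset": [0,0,-0.15],"rotation": [0,0,0]},{"offset": [0,0,-0.15],"rotation": [0,0,0]},{"offset": [0,0,-0.15],"rotation": [0,0,0]},{"offset": [0,0,-0.15],"rotation": [0,0,0]},{"offset": [0,0,-0.1],"rotation": [0,0,0]},{"offset": [0,0,0],"rotation": [0,0,0]},{"offset": [0,0,0],"rotation": [0,0,0]}]'

```text
clock: 14.75
position: [0.513, -0.2113, 0.4288]
tool_rot: [1.0, 0.0, -0.0, 0.0]
ft_force: [-0.1, -0.1, 0.4]
opening: 0.0855
grasp_force: 0.0
```

```bash
python3 - <<'E'
from h import *
swing(12,'scene'); print(manip.sense()['opening'])
E
```

```text
4 -0.0002 0.1703 [ 0.6105 -0.2135  0.2944]
4 -0.0052 0.17 [ 0.6106 -0.2131  0.2944]
4 -0.0148 0.1683 [ 0.6107 -0.2129  0.2945]
4 -0.0166 0.1683 [ 0.6104 -0.2129  0.2943]
4 -0.0173 0.1686 [ 0.6105 -0.2127  0.2944]
4 -0.0181 0.1685 [ 0.6106 -0.2124  0.2945]
4 -0.0179 0.1685 [ 0.6106 -0.2124  0.2945]
4 -0.0155 0.1688 [ 0.6105 -0.2125  0.2944]
4 -0.0181 0.1682 [ 0.6105 -0.2129  0.2944]
4 -0.0098 0.1692 [ 0.6105 -0.2131  0.2944]
4 -0.0074 0.1696 [ 0.6105 -0.2132  0.2943]
4 -0.0048 0.1696 [ 0.6108 -0.2132  0.2946]
clock 15.35 pos [ 0.51320474 -0.21139443  0.42924835] theta -0.004661548109157301 thetadot 0.06482378020663833 amp 0.016595370651353285 res 0.0031090090482396157
0.08567124843912764
```

```bash
python3 -c "
from bench import manip
print(manip.sign_off())"
```

```text
the job is handed in; nothing more can be done
None
```

The caddy is released and hanging about 4 mm from the green mat's line, swinging by less than 0.02 rad after more than 4 s held there; the job was handed in at about 15 s, and no verdict came back.

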